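# Hold a brass blank flat on the sloping bench pin, ready for piercing

### The job

Take the brass blank from the steel bench block and lay it on the sloping wooden bench pin clamped in the blue vise, square with the pin, its drilled hole over the V notch and the rest of it back on the pin, ready for sawing. Tilt it until it sits flush on the slope, press it down with steady finger pressure (not hard), and finish while still gripping it and holding it down. Leave the other things on the bench where they are.

Things in the scene. Friction and masses are not known exactly. Their poses are not given: they have to be found in the camera images.
- blank: brass plate 80 mm (its x) by 62 mm (its y) by 5 mm thick, 0.21 kg; origin at the centre of its underside, z up through its thickness. Starts level on the steel bench block (centred within 2 mm, about 6 mm beyond the block at each long edge); yaw up to 0.5 rad either way, hole end towards the robot.
- hole (a point): centre of the blank's one drilled hole (10 mm across, right through) at the underside, 26 mm from the blank's centre towards its -x end; axes as the blank's
- notch (a point): where the hole belongs: point on the top face of the bench pin, on its centre line, 22 mm back from its front end. x runs back along the pin, up the slope, away from the robot; y across the pin to the robot's left; z square out of the sloping face. The V notch opens at the front end, 26 mm wide there, narrowing to nothing 70 mm farther back.
- vise_head (a joint): tilt of the vise's head with jaws and pin about a level axis (rad), 0 = pin level, greater = front end of the pin lower. Locked: it does not give under hand forces, and is not to be moved.
- vise: blue tilting bench vise, fixed to the bench, with its head and the pin; origin at the centre of its base on the bench, x away from the robot along the pin (yaw up to 0.3 rad). The tilt axis is level, 95 mm above the bench; the pin's top face is 80 mm from it.
- bench_block: loose square bench block of polished steel on a black rubber foot, 50 mm square (foot 54 mm), top 32 mm above the bench, 0.45 kg; origin at the centre of its underside. The blank starts on it.
- dish: bystander: round glass dish with small metal bits, 88 mm across at the rim, 38 mm high; origin at the centre of its underside
- wax: bystander: stub of yellow-brown wax, round, 56 mm across, 60 mm high; origin at the centre of its underside
- saw: bystander: piercing saw lying flat, 290 mm long, about 90 mm wide, 28 mm high, wooden handle towards the robot; origin on the bench on the blade's line, 70 mm ahead of the handle
- hammer: bystander: small hammer lying on the bench at the robot's left, 260 mm long, wooden handle towards the robot; origin under its middle
- brush: bystander: flat bench brush with a wooden handle, 200 mm long, lying at the back left; origin under its middle
- file_stand: bystander: dark wooden block 70 by 130 mm with five upright needle files, 135 mm high, fixed, at the right; origin at the centre of its underside
- pin_rest (a point): where the blank's underside centre comes to rest: on the pin's top face, centre line, 26 mm behind notch; same axes. The pin is a flat hardwood bar 46 mm wide, 28 mm thick, 185 mm long, falling towards the robot by 10 to 26 degrees. Its front 100 mm stick out of the vise jaws, with nothing beside or close under them; the jaws' tops lie 12 mm lower than the pin's face.
Mind the look-alikes: they are no part of the job. There is more than one size of the blank; the one meant has the size given above.

How it is judged:
By the outcome, as a careful person would: the job done as asked, in the order asked, and still so for the second after the job is handed in, while the arm keeps its last pose, push and grip.
It also fails if it takes over 32 s, if anything falls off the work surface, if the arm or the gripper's body presses on something with over 40 N, if the wrist force passes 120 N, or if a joint passes its speed limit or range.

### The arm

A 6-joint arm with a two-finger parallel gripper is mounted at the origin on the work surface. World frame = base frame: x ahead of the robot, y to its left, z up, the work surface at z = 0. Lengths are in m, angles in rad, forces in N, time in s.
With the tool pointing down it reaches from about 0.25 to 0.725 m from the base axis. Payload 4 kg.
Tool frame: the origin (TCP) lies at the very end of the fingers, on their centre line; the grasp point (between the pads) lies 19 mm behind it; z points along the fingers, y is the line along which they close (so a half turn about z gives the same grasp; the last joint's range is limited). The gripper opens to 85 mm and grips with 20 to 120 N. Pads are 22 mm wide; open, the fingers measure 114 mm over their backs; the gripper's body (76 mm by 85 mm) begins 54 mm behind the grasp point. The pads swing forward as they close: fully open they stand 13 mm farther back than shut.
Start: joints at [1.32, 0.241, 0.005, 1.335, 0, 1.571], TCP at [0.124, 0.484, 0.231] pointing down, gripper open.
Joint ranges: [-2.72, 2.72], [-1.05, 1.87], [-1.09, 1.28], [-1.99, 2.15], [-1.42, 1.44], [-3.14, 3.14]. Speed limits (rad/s): [2.79, 2.79, 3.14, 3.14, 3.14, 3.14].

### API

Orientations are given as a unit quaternion [x, y, z, w].
In Python, from workcell import bot, vision, workorder, boxes_of gives the robot as it stands.
- The arm moves only by the tool send_rows, never from a script. Its argument "motion" is text: rows parted by semicolons, each of 5 numbers parted by spaces: the closure, from -1 (fully open) to 1 (shut), so that 0 is half open, then the shift along the tool's x, y, z in cm, then the turn about the tool's z in rad. In form: claw x y z twist; .... A call has 1 to 5 rows; each row is the pose to reach, as a shift and turn from the pose commanded when the call began, along the tool's axes at that moment; what a row does not reach only later rows make up. A row lasts 1/10 s, in which the tool goes at most 50 mm and 8.59 degrees, less where a joint would pass 70% of its speed; a pose out of reach is approached as far as the arm can. A call with a gripper value outside its range is refused whole. The fingers move at their own pace and stop on an object; the grip force is fixed at half the most. Time passes only in rows, so rows that repeat a pose let the fingers close. It gives the time, the measured TCP pose, the force, the opening and the grip force at its end, in the units of the state.
- bot.get_obs(): the state, without advancing time (a new reading comes with each control period).
- vision.camera(name): name is "scene" or "top"; returns the picture (480x640x3 uint8, red, green, blue); there is no depth.
- vision.camera_model(name): a dict with "fov_y" (degrees; the focal length in pixels is half the picture's height over the tangent of half this angle, whatever the lens; pixels are square), "cx", "cy" (the principal point, pixels), "world_from_camera" (4x4, takes a point from camera to world coordinates). Camera axes: x right, y down, z forward; pixel columns grow to the right and rows downward; lengths in m; the calibration is good to about 2 mm. A picture is of the moment at which its call begins. camera_model takes no time and is no camera call.
- workorder.job_done(): hands the job in; it is judged then, once.
Trained networks look in the newest picture that a camera, given by its name, has taken for a name from the list of things; names that differ only in an ending like _2 or _b are one class to them, and where a whole thing is asked for, a point or a joint stands for the part that bears it (a point fixed in the world has none). Each returns a list of dicts, best first, with "conf" (0 to 1); they miss things now and then, are a little off and sometimes report something else, mostly with a low value. They report only what shows in the picture. A call takes as long as a camera call. They do not tell look-alikes from the thing itself.
- boxes_of(camera, target): "rect" ([centre column, centre row, width, height] in pixels, round what is visible of it).
The state is a dict: "clock": time; "joint_pos": joint angles; "joint_vel": joint speeds; "tau": joint torques, N m; "eef_pos": TCP position; "tool_rot": TCP orientation; "ft_force": force on the tool from outside, world axes, zero at the start; "ft_torque": the same for the moment, N m; "grip_width": finger opening in m; "grasp_force": force on a finger pad.
Only numpy, scipy, OpenCV 4.12 (cv2) and the standard library are available. Lean on these libraries where they do the work, as an engineer would, in place of code of your own. Each camera call takes 0.05 s, during which the arm holds its last target. There are 200 camera calls.

## Working session

There is one attempt and no reset: what is moved stays moved. The work goes in short steps, Python scripts to look and compute and a tool call to move; the robot and the scene stay as the last step left them, time stands still between calls to the robot, and variables do not carry over. Pictures are saved under pics/ and viewed, at most 10 in all, crops included, and the job is handed in when it is done.

Besides the shell and the picture viewer there is one more tool, called after "Call:" as name(argument=value, ...) on one line, values as JSON. send_rows: Moves the arm, as the interface text tells. Its arguments: {"type":"object","properties":{"motion":{"type":"string"}},"required":["motion"]}

```bash
ls; mkdir -p pics
python3 - <<'E'
from workcell import bot, vision, workorder, boxes_of
import cv2
for c in("scene","top"):
    im=vision.camera(c); cv2.imwrite(f"pics/{c}0.png",im[:,:,::-1])
    m=vision.camera_model(c); print(c,m["fov_y"],m["cx"],m["cy"]);print(m["world_from_camera"])
    for t in("blank","hole","bench_block","vise","notch"):
        print(t,[(b["rect"],round(b["conf"],2)) for b in boxes_of(c,t)])
print(bot.get_obs())
E
```

```text
pics
scene 57.945769535984766 324.747163797712 235.61468223678358
[[-0.12361123  0.58008673 -0.80512089  1.38686903]
 [ 0.99221316  0.05976225 -0.10927725  0.15364916]
 [-0.01527445 -0.81235944 -0.58295697  0.75706945]
 [ 0.          0.          0.          1.        ]]
blank [([522.1, 301.8, 59.5, 43.6], 0.65), ([425.7, 260.2, 24.8, 20.8], 0.6), ([245.4, 261.4, 96.5, 55.6], 0.58), ([389.6, 234.6, 48.2, 26.9], 0.55)]
hole [([388.9, 232.7, 50.3, 28.5], 0.64), ([427.2, 263.1, 25.6, 22.3], 0.62), ([460.2, 320.6, 87.2, 36.1], 0.62)]
bench_block []
vise [([245.5, 281.4, 99.7, 94.2], 0.75)]
notch [([243.4, 260.0, 101.4, 58.8], 0.56)]
top 55.09775431966919 317.43323226874617 239.8779823508398
[[ 0.00424613 -0.99492198  0.1005596   0.4029078 ]
 [-0.99997958 -0.00470494 -0.00432577  0.03603927]
 [ 0.00477693 -0.10053917 -0.99492163  1.17020634]
 [ 0.          0.          0.          1.        ]]
blank [([126.2, 222.6, 49.7, 54.3], 0.95), ([208.5, 257.9, 34.0, 35.5], 0.9), ([248.2, 319.1, 55.4, 54.1], 0.75), ([128.9, 316.9, 57.0, 102.8], 0.5)]
hole [([248.3, 323.5, 55.1, 49.7], 0.96), ([209.9,
[... 158 characters left out ...]
.86)]
{'clock': 0.6, 'joint_pos': array([ 1.32000578e+00,  2.40579742e-01,  5.01501054e-03,  1.33518668e+00,
       -4.40320106e-06,  1.57078729e+00]), 'joint_vel': array([-0.00101613,  0.00105144, -0.00033741, -0.00013338, -0.00031849,
        0.0003415 ]), 'tau': array([-5.48153603e-04, -3.71976078e+01,  2.52570391e+01,  1.44105979e-03,
        4.28148678e-05, -4.43005845e-06]), 'eef_pos': array([0.1240893 , 0.48436994, 0.23132233]), 'tool_rot': array([1.25062431e-01, 9.92148874e-01, 2.20052798e-05, 4.99303826e-06]), 'ft_force': array([ 0.27473176, -0.36937491, -0.83773715]), 'ft_torque': array([ 0.00201448, -0.03992886,  0.00726523]), 'grasp_force': 0.0, 'grip_width': 0.08515461745898908}
```

View pics/scene0.png

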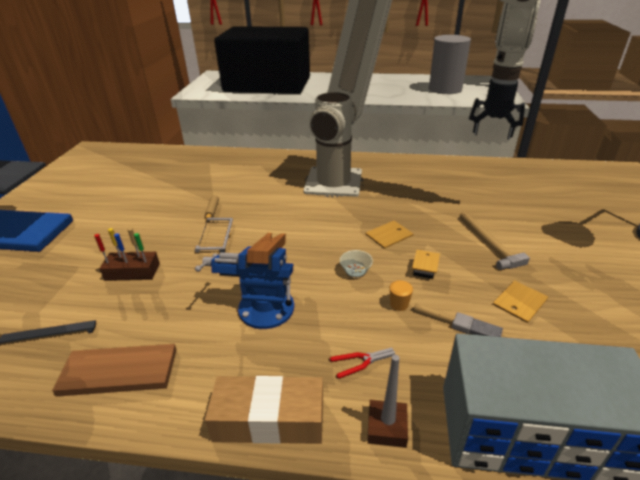

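View pics/top0.png

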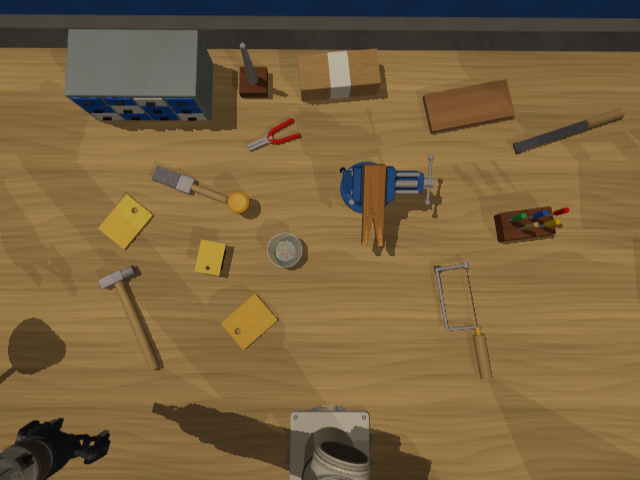

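Candidates in the top picture are a plate flat on the bench at (126,222), one raised on the block at (210,258), and a plate flat on the bench at (249,322). Only (210,258) is raised and about 33 px (80 mm) long; the other two are about 45 px, so too large. The vise and pin are at (375,200) in top and (265,248) in scene. Next I'll check the choice with close crops.

Run:
```python
import cv2,numpy as np
t=cv2.imread("pics/top0.png");s=cv2.imread("pics/scene0.png")
def cr(im,x,y,w,h,W,H): return cv2.resize(im[y:y+h,x:x+w],(W,H),interpolation=cv2.INTER_CUBIC)
m=np.vstack([np.hstack([cr(t,180,230,60,45,400,300),cr(t,330,150,120,105,400,300)]),np.hstack([cr(s,395,240,60,45,400,300),cr(s,225,220,80,60,400,300)])])
cv2.imwrite("pics/crop.png",m)
hsv=cv2.cvtColor(t,cv2.COLOR_BGR2HSV)
for y,x in((258,203),(258,215),(250,212),(240,205),(300,200),(200,375),(225,368),(275,210)): print((x,y),hsv[y,x])
```

```text
(203, 258) [ 22 175 181]
(215, 258) [ 22 178 181]
(212, 250) [ 23 175 181]
(205, 240) [ 22 166 169]
(200, 300) [ 18 136 142]
(375, 200) [ 15 184 136]
(368, 225) [ 15 184 136]
(210, 275) [ 18 139 119]
```

View pics/crop.png

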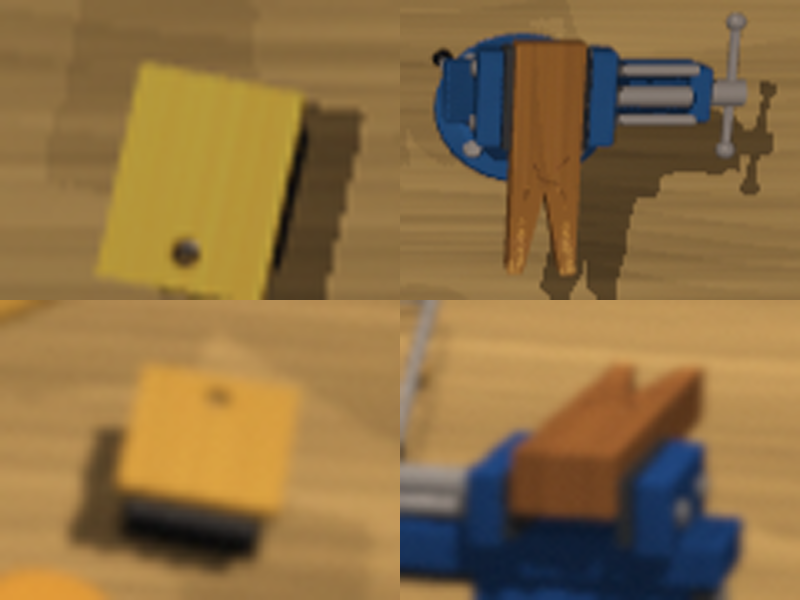

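```bash
cat > h.py <<'E'
import numpy as np,cv2
from workcell import bot,vision
def cam(n):
    m=vision.camera_model(n); f=240/np.tan(np.radians(m["fov_y"]/2)); return f,m["cx"],m["cy"],np.array(m["world_from_camera"])
def proj(n,P):
    f,cx,cy,T=cam(n); q=(np.atleast_2d(P)-T[:3,3])@T[:3,:3]; return np.c_[f*q[:,0]/q[:,2]+cx,f*q[:,1]/q[:,2]+cy]
def atz(n,uv,z):
    f,cx,cy,T=cam(n); uv=np.atleast_2d(uv); d=np.c_[(uv-[cx,cy])/f,np.ones(len(uv))]@T[:3,:3].T
    return T[:3,3]+d*((z-T[2,3])/d[:,2])[:,None]
E
python3 - <<'E'
from h import *
from scipy.optimize import least_squares
t=cv2.imread("pics/top0.png");s=cv2.imread("pics/scene0.png")
for n,im,(x,y,w,h) in(("top",t,(185,230,50,50)),("scene",s,(405,245,45,35))):
    hsv=cv2.cvtColor(im,cv2.COLOR_BGR2HSV)[y:y+h,x:x+w]
    m=((hsv[...,1]>150)&(hsv[...,2]>(150 if n=="top" else 190))).astype(np.uint8)
    k,l,st,_=cv2.connectedComponentsWithStats(m); i=1+st[1:,4].argmax(); m=(l==i).astype(np.uint8)
    c=max(cv2.findContours(m,0,1)[0],key=cv2.contourArea)[:,0]+[x,y]
    P=atz(n,c+0.0,0.037)[:,:2]
    (cx,cy),(a,b),ang=cv2.minAreaRect((P*1000).astype(np.float32)); print(n,"blank",cx,cy,a,b,ang,st[i,:4]+[x,y,0,0])
print("hole",atz("top",[180+185/6.667,230+252/6.667],.037),atz("scene",[395+220/6.667,240+97/6.667],.037))
ob=np.array([[363.6,164.3],[386.1,164.3],[362.3,245.2],[383.1,246.2],[247.6,251],[268.6,252],[267.4,233.4],[285.6,234]])-0.0
def pts(p):
    x,y,z,yaw,tl=p
    ex=np.array([np.cos(yaw)*np.cos(tl),np.sin(yaw)*np.cos(tl),np.sin(tl)]);ey=np.array([-np.sin(yaw),np.cos(yaw),0])
    o=np.array([x,y,z]); B=o+.185*ex; return np.array([B+.023*ey,B-.023*ey,o+.023*ey,o-.023*ey]),ex,ey
def r(p):
    q=pts(p)[0]; return np.r_[proj("top",q)-ob[:4],proj("scene",q[[1,0,3,2]])-ob[4:]].ravel()
S=least_squares(r,[.4,-.1,.15,0,.3],loss="soft_l1"); p=S.x
print("pin front",p,"deg",np.degrees(p[3:]));print(r(p).reshape(-1,2).round(1).tolist())
q,ex,ey=pts(p); print("notch",p[:3]+.022*ex,"rest",p[:3]+.048*ex)
o=bot.get_obs();print(o["eef_pos"],o["clock"])
E
```

```text
top blank 473.71954345703125 296.9571228027344 62.189300537109375 81.55712890625 79.52593231201172 [194 239  32  37]
scene blank 471.97650146484375 297.65496826171875 64.26423645019531 79.28135681152344 79.91255187988281 [414 250  26  21]
hole [[0.44719939 0.30039867 0.037     ]] [[0.45017722 0.30375988 0.037     ]]
pin front [ 0.49835254 -0.09453428  0.11114353  0.01711689  0.40287053] deg [ 0.98072548 23.08278105]
[[-0.1, 0.7], [-1.6, 0.4], [-0.4, 0.0], [-1.3, -1.2], [-0.5, -0.1], [-0.7, 0.1], [-0.4, -0.4], [-1.1, -0.1]]
notch [ 0.51858824 -0.09418787  0.11976887] rest [ 0.54250316 -0.09377849  0.12996244]
[0.1240893  0.48436994 0.23132233] 0.6
```

The crops confirm that the blank is the plate raised on the block (black foot visible below it, hole towards the robot). Its centre is about (0.473, 0.297) with yaw −10.4°. The pin is tilted 23° with yaw 1°, and its tilt-axis geometry agrees with the sizes given. Now moving above the blank.

Call:
send_rows(motion="-1 -38.4 -9.5 0 -0.07; -1 -38.4 -9.5 0 -0.07; -1 -38.4 -9.5 0 -0.07; -1 -38.4 -9.5 0 -0.07; -1 -38.4 -9.5 0 -0.07")

```text
clock: 1.1
eef_pos: [0.3458, 0.3649, 0.2316]
tool_rot: [0.09, 0.996, 0.0, 0.0]
ft_force: [0.3, 1.1, -0.1]
grip_width: 0.0858
grasp_force: 0.0
```

```bash
cat >> h.py <<'E'
from scipy.spatial.transform import Rotation as Ro
def go(x,y,z,ydeg):
    "shift (cm) and twist to bring the TCP to x,y,z with tool y at world yaw ydeg"
    o=bot.get_obs(); R=Ro.from_quat(o["tool_rot"]); M=R.as_matrix()
    yaw=np.degrees(np.arctan2(M[1,1],M[0,1])); print("t",round(o["clock"],2),"pos",o["eef_pos"].round(4),"yaw",yaw.round(2),"w",o["grip_width"].round(4),"gf",round(float(o["grasp_force"]),1),"F",o["ft_force"].round(1),"tq",o["ft_torque"].round(2))
    print("zaxis",M[:,2].round(4),"cm",(100*R.inv().apply(np.array([x,y,z])-o["eef_pos"])).round(2),"twist",round(np.radians(yaw-ydeg),3))
E
python3 -c "from h import *;go(.473,.2973,.08,79.6)"
```

```text
Traceback (most recent call last):
  File "h.py", line 14, in go
    yaw=np.degrees(np.arctan2(M[1,1],M[0,1])); print("t",round(o["clock"],2),"pos",o["eef_pos"].round(4),"yaw",yaw.round(2),"w",o["grip_width"].round(4),"gf",round(float(o["grasp_force"]),1),"F",o["ft_force"].round(1),"tq",o["ft_torque"].round(2))
                                                                                                                                ^^^^^^^^^^^^^^^^^^^^^
AttributeError: 'float' object has no attribute 'round'
```

```bash
sed -i 's/o\["grip_width"\].round(4)/round(float(o["grip_width"]),4)/' h.py
python3 -c "from h import *;go(.473,.2973,.09,79.6)"
```

```text
t 1.1 pos [0.3458 0.3649 0.2316] yaw 79.66 w 0.0858 gf 0.0 F [ 0.3  1.1 -0.1] tq [ 0.04  0.07 -0.05]
zaxis [ 5.e-04  6.e-04 -1.e+00] cm [-13.72  -4.38  14.16] twist 0.001
```

Call:
send_rows(motion="-1 -13.7 -4.4 0 0; -1 -13.7 -4.4 0 0; -1 -13.7 -4.4 4 0; -1 -13.7 -4.4 9 0; -1 -13.7 -4.4 12 0")

```text
clock: 1.6
eef_pos: [0.4722, 0.2963, 0.1089]
tool_rot: [0.092, 0.996, -0.0, -0.0]
ft_force: [-0.1, 1.0, -0.1]
grip_width: 0.0855
grasp_force: 0.0
```

Call:
send_rows(motion="-1 0 0 0 0; -1 0 0 0 0")

```text
clock: 1.8
eef_pos: [0.4709, 0.298, 0.1115]
tool_rot: [0.09, 0.996, -0.0, -0.001]
ft_force: [0.4, -0.2, 0.2]
grip_width: 0.0856
grasp_force: 0.0
```

Run:
```python
from h import *
go(.473,.2973,.0125,79.6)
m=[]
for n,(x,y,w,h) in(("top",(160,215,100,75)),("scene",(385,215,100,75))):
    im=vision.camera(n)[:,:,::-1]; m.append(cv2.resize(im[y:y+h,x:x+w],(400,300),interpolation=cv2.INTER_CUBIC))
cv2.imwrite("pics/g1.png",np.hstack(m))
```

```text
t 1.8 pos [0.4709 0.298  0.1115] yaw 79.65 w 0.0856 gf 0.0 F [ 0.4 -0.2  0.2] tq [ 0.04 -0.06  0.05]
zaxis [-1.1e-03 -7.0e-04 -1.0e+00] cm [-0.23 -0.02  9.9 ] twist 0.001
```

View pics/g1.png

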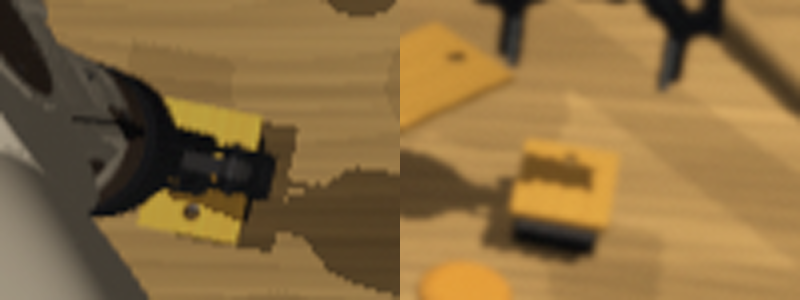

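The gripper straddles the plate, and the finger line lies across its middle (top-crop pixel about (215,170)). Descending.

Call:
send_rows(motion="-1 -0.2 0 4 0; -1 -0.2 0 7 0; -1 -0.2 0 9 0; -1 -0.2 0 9.9 0; -1 -0.2 0 9.9 0")

```text
clock: 2.4
eef_pos: [0.4735, 0.2984, 0.0131]
tool_rot: [0.09, 0.996, 0.0, 0.0]
ft_force: [0.0, -1.1, -0.5]
grip_width: 0.0853
grasp_force: 0.0
```

Call:
send_rows(motion="0 0 0 0 0; 0.3 0 0 0 0; 0.3 0 0 0 0; 0.3 0 0 0 0; 0.3 0 0 0 0")

```text
clock: 2.9
eef_pos: [0.4747, 0.2984, 0.0149]
tool_rot: [0.09, 0.996, 0.001, 0.002]
ft_force: [-0.4, -1.6, 5.9]
grip_width: 0.0599
grasp_force: 63.7
```

Call:
send_rows(motion="1 0 0 0 0; 1 0 0 0 0; 1 0 0 0 0; 1 0 0 0 0")

```text
clock: 3.3
eef_pos: [0.4747, 0.2984, 0.0149]
tool_rot: [0.09, 0.996, 0.001, 0.002]
ft_force: [-0.4, -0.7, 5.3]
grip_width: 0.0604
grasp_force: 63.7
```

```bash
python3 -c "from h import *;go(.473,.2973,.1,79.6)"
```

```text
t 3.3 pos [0.4747 0.2984 0.0149] yaw 79.64 w 0.0604 gf 63.7 F [-0.4 -0.7  5.3] tq [-0.27  0.12  0.01]
zaxis [ 0.0038  0.0019 -1.    ] cm [ 0.11 -0.12 -8.51] twist 0.001
```

Call:
send_rows(motion="1 0 0 -1 0; 1 0 0 -3 0; 1 0 0 -6 0; 1 0 0 -10 0; 1 0 0 -14 0")

```text
clock: 3.8
eef_pos: [0.4726, 0.2975, 0.1543]
tool_rot: [0.09, 0.996, -0.0, -0.0]
ft_force: [0.3, -0.9, -2.3]
grip_width: 0.0598
grasp_force: 65.4
```

Call:
send_rows(motion="1 0 0 -4 0; 1 0 0 -5 0; 1 0 0 -5 0")

```text
clock: 4.1
eef_pos: [0.4742, 0.2985, 0.205]
tool_rot: [0.09, 0.996, 0.002, 0.002]
ft_force: [0.5, 0.8, -2.3]
grip_width: 0.0603
grasp_force: 65.5
```

Run:
```python
from h import *
go(.5425,-.0938,.2,91)
m=[]
for n,(x,y,w,h) in(("top",(140,190,160,120)),("scene",(385,175,120,90))):
    im=vision.camera(n)[:,:,::-1]; m.append(cv2.resize(im[y:y+h,x:x+w],(400,300),interpolation=cv2.INTER_CUBIC))
cv2.imwrite("pics/g2.png",np.hstack(m))
```

```text
t 4.1 pos [0.4742 0.2985 0.205 ] yaw 79.64 w 0.0603 gf 65.5 F [ 0.5  0.8 -2.3] tq [-0.01 -0.03  0.03]
zaxis [ 0.0046  0.003  -1.    ] cm [-13.77 -37.36   0.41] twist -0.198
```

View pics/g2.png

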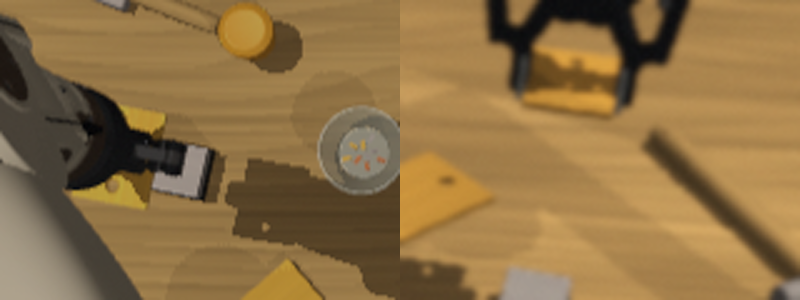

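Plate is gripped level and the block stayed behind (scene-crop plate about (572,80), block about (535,280)). Moving over to the pin.

Call:
send_rows(motion="1 -2 -4 -1.5 -0.03; 1 -4 -9 -1.5 -0.08; 1 -6 -14 -1.5 -0.12; 1 -8 -19 -1.5 -0.16; 1 -10 -24 -1.5 -0.19")

```text
clock: 4.7
eef_pos: [0.5237, 0.0568, 0.2144]
tool_rot: [-0.006, 1.0, -0.0, -0.003]
ft_force: [1.0, 0.5, -1.8]
grip_width: 0.0603
grasp_force: 65.7
```

```bash
python3 -c "from h import *;go(.544,-.0938,.2,91)"
```

```text
t 4.7 pos [0.5237 0.0568 0.2144] yaw 90.64 w 0.0603 gf 65.7 F [ 1.   0.5 -1.8] tq [ 0.08 -0.1   0.01]
zaxis [-5.3e-03 -5.0e-04 -1.0e+00] cm [ -1.87 -15.08   1.44] twist -0.006
```

Call:
send_rows(motion="1 -0.5 -5 0 0; 1 -1 -9.5 0 0; 1 -1.5 -13 0 0; 1 -1.8 -15 0 0; 1 -1.8 -15 0 0")

```text
clock: 5.2
eef_pos: [0.5433, -0.0939, 0.2141]
tool_rot: [-0.002, 1.0, 0.0, -0.003]
ft_force: [0.3, 0.5, -2.6]
grip_width: 0.0602
grasp_force: 65.7
```

Call:
send_rows(motion="1 0 0 2.5 0; 1 0 0 4 0; 1 0 0 5 0; 1 0 0 5 0")

```text
clock: 5.6
eef_pos: [0.5426, -0.09, 0.1643]
tool_rot: [-0.005, 1.0, 0.001, -0.003]
ft_force: [0.6, 0.0, -2.4]
grip_width: 0.0601
grasp_force: 65.7
```

Run:
```python
from h import *
go(.544,-.0938,.135,91)
m=[]
for n,(x,y,w,h) in(("top",(310,150,160,120)),("scene",(205,190,120,90))):
    im=vision.camera(n)[:,:,::-1]; cv2.imwrite(f"pics/p_{n}.png",im); m.append(cv2.resize(im[y:y+h,x:x+w],(400,300),interpolation=cv2.INTER_CUBIC))
cv2.imwrite("pics/g3.png",np.hstack(m))
```

```text
t 5.6 pos [ 0.5426 -0.09    0.1643] yaw 90.58 w 0.0601 gf 65.7 F [ 0.6  0.  -2.4] tq [-0.    0.   -0.05]
zaxis [-0.0062  0.0013 -1.    ] cm [-0.16 -0.38  2.93] twist -0.007
```

View pics/g3.png

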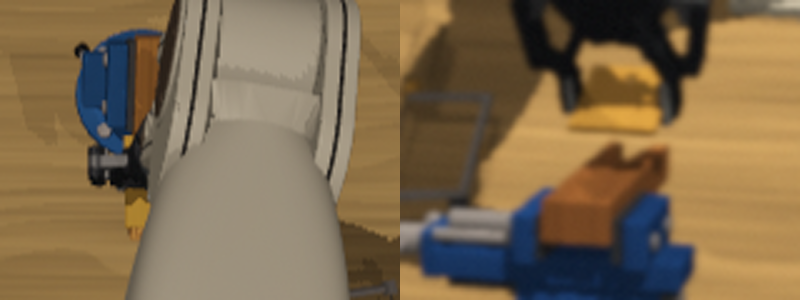

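Plate is level above the pin. In the scene crop its near (back) edge runs from (571,128) to (657,133), and the pin lies below it. I'll compare its position with the pin in the same camera.

Run:
```python
from h import *
from scipy.optimize import least_squares
sh=-.38
ob=np.array([[363.6,164.3],[386.1,164.3],[362.3,245.2],[383.1,246.2],[247.6,251],[268.6,252],[267.4,233.4],[285.6,234]])+sh
def pts(p):
    x,y,z,yaw,tl=p
    ex=np.array([np.cos(yaw)*np.cos(tl),np.sin(yaw)*np.cos(tl),np.sin(tl)]);ey=np.array([-np.sin(yaw),np.cos(yaw),0])
    o=np.array([x,y,z]); B=o+.185*ex; return np.array([B+.023*ey,B-.023*ey,o+.023*ey,o-.023*ey]),ex
def r(p,wt=1,ws=1):
    q=pts(p)[0]; return np.r_[wt*(proj("top",q)-ob[:4]),ws*(proj("scene",q[[1,0,3,2]])-ob[4:])].ravel()
for w in((1,1),(1,.1),(.1,1)):
    p=least_squares(r,[.4,-.1,.15,0,.3],args=w).x; print(w,p.round(4),"rest",(p[:3]+.048*pts(p)[1]).round(4))
    print(r(p).reshape(-1,2).round(1).tolist())
# plate from scene alone
e=np.array([[571-400,128],[657-400,133]])/3.3333+[205,190]+sh
A=atz("scene",e,.1643+.017); print("plate back edge scene",A.round(4), "tcp -.090; expected back x",.5426-.0014+.04)
```

```text
(1, 1) [ 0.4988 -0.0943  0.1127  0.0154  0.4019] rest [ 0.543  -0.0937  0.1315]
[[0.4, 0.6], [-1.1, 0.4], [0.0, 0.1], [-0.9, -1.1], [-0.3, -0.1], [-0.5, 0.1], [-0.1, -0.4], [-0.7, -0.1]]
(1, 0.1) [ 0.4971 -0.0942  0.1204  0.0107  0.369 ] rest [ 0.5419 -0.0937  0.1377]
[[0.8, 0.1], [-0.7, -0.0], [0.3, 0.5], [-0.5, -0.6], [-0.8, -0.7], [-0.9, -0.5], [-0.1, -3.2], [-0.7, -2.9]]
(0.1, 1) [ 0.4998 -0.0932  0.1128  0.0156  0.4057] rest [ 0.5439 -0.0925  0.1317]
[[-0.1, 0.2], [-1.6, 0.0], [-0.5, -0.3], [-1.4, -1.5], [0.1, -0.1], [-0.1, 0.1], [0.3, -0.2], [-0.4, 0.1]]
plate back edge scene [[ 0.5779 -0.1187  0.1813]
 [ 0.5778 -0.0571  0.1813]] tcp -.090; expected back x 0.5812
```

Call:
send_rows(motion="1 -0.3 -0.4 1 -0.006; 1 -0.3 -0.4 2 -0.006; 1 -0.3 -0.4 2.6 -0.006; 1 -0.3 -0.4 2.6 -0.006")

```text
clock: 6.1
eef_pos: [0.5466, -0.0949, 0.1398]
tool_rot: [-0.008, 1.0, 0.0, -0.001]
ft_force: [0.3, 0.3, -1.7]
grip_width: 0.0601
grasp_force: 65.7
```

```bash
python3 -c "from h import *;go(.545,-.0938,.13,91)"
```

```text
t 6.1 pos [ 0.5466 -0.0949  0.1398] yaw 90.86 w 0.0601 gf 65.7 F [ 0.3  0.3 -1.7] tq [ 0.01 -0.05 -0.  ]
zaxis [-2.9e-03  6.0e-04 -1.0e+00] cm [0.16 0.12 0.98] twist -0.002
```

Call:
send_rows(motion="1 0.1 0.1 0.4 0; 1 0.1 0.1 0.8 0; 1 0.1 0.1 0.8 0")

```text
clock: 6.4
eef_pos: [0.5469, -0.094, 0.1339]
tool_rot: [-0.008, 1.0, -0.0, 0.001]
ft_force: [-1.5, -0.1, 1.9]
grip_width: 0.06
grasp_force: 66.1
```

Call:
send_rows(motion="1 0 0 0.2 0; 1 0 0 0.4 0; 1 0 0 0.4 0")

```text
clock: 6.7
eef_pos: [0.547, -0.0941, 0.1319]
tool_rot: [-0.008, 1.0, -0.0, 0.001]
ft_force: [-5.7, 0.1, 12.0]
grip_width: 0.0603
grasp_force: 67.0
```

Call:
send_rows(motion="1 0 0 0.2 0; 1 0 0 0.4 0; 1 0 0 0.4 0")

```text
clock: 7.0
eef_pos: [0.547, -0.0941, 0.1281]
tool_rot: [-0.008, 1.0, -0.0, 0.001]
ft_force: [-6.6, 1.5, 13.5]
grip_width: 0.0606
grasp_force: 68.1
```

Call:
send_rows(motion="1 0 0 0.2 0; 1 0 0 0.4 0; 1 0 0 0.4 0")

```text
clock: 7.3
eef_pos: [0.5473, -0.0941, 0.1241]
tool_rot: [-0.008, 1.0, -0.0, 0.002]
ft_force: [-6.0, 0.6, 12.9]
grip_width: 0.0603
grasp_force: 69.4
```

Call:
send_rows(motion="1 0 0 0.2 0; 1 0 0 0.4 0; 1 0 0 0.4 0")

```text
clock: 7.6
eef_pos: [0.5479, -0.0941, 0.1205]
tool_rot: [-0.008, 1.0, -0.0, 0.002]
ft_force: [-5.2, 1.6, 13.3]
grip_width: 0.0606
grasp_force: 71.2
```

Call:
send_rows(motion="1 0 0 0.2 0; 1 0 0 0.2 0")

```text
clock: 7.8
eef_pos: [0.5482, -0.094, 0.1189]
tool_rot: [-0.008, 1.0, -0.0, 0.003]
ft_force: [-6.7, 1.8, 13.4]
grip_width: 0.06
grasp_force: 72.3
```

Run:
```python
from h import *
go(.545,-.0938,.115,91)
im=vision.camera("scene")[:,:,::-1]; a=cv2.resize(im[205:265,225:305],(800,600),interpolation=cv2.INTER_CUBIC)
cv2.imwrite("pics/g4.png",a)
```

```text
t 7.8 pos [ 0.5482 -0.094   0.1189] yaw 90.89 w 0.06 gf 72.3 F [-6.7  1.8 13.4] tq [0.31 0.42 0.07]
zaxis [ 5.6e-03 -2.0e-04 -1.0e+00] cm [0.33 0.03 0.39] twist -0.002
```

View pics/g4.png

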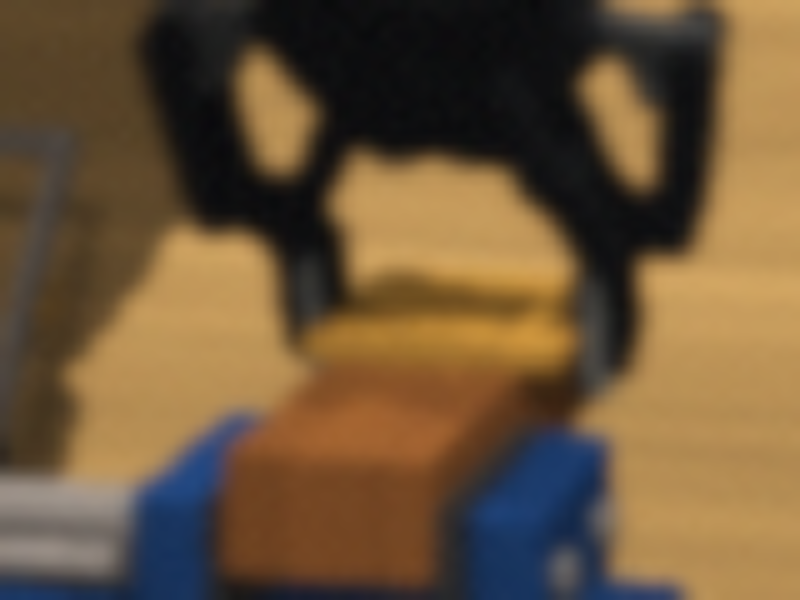

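The plate is pivoting to the slope, with its back edge at about rows 365–375 on the pin. Laterally it looks a few mm to the left (+y), so I'll overlay the target outline to check.

Run:
```python
from h import *
from scipy.optimize import least_squares
def fr(p):
    x,y,z,yaw,tl=p
    ex=np.array([np.cos(yaw)*np.cos(tl),np.sin(yaw)*np.cos(tl),np.sin(tl)]);ey=np.array([-np.sin(yaw),np.cos(yaw),0]); return np.array([x,y,z]),ex,ey,np.cross(ex,ey)
ob=np.array([[363.6,164.3],[386.1,164.3],[362.3,245.2],[383.1,246.2],[247.6,251],[268.6,252],[267.4,233.4],[285.6,234]])-.38
def r(p):
    o,ex,ey,_=fr(p);B=o+.185*ex;q=np.array([B+.023*ey,B-.023*ey,o+.023*ey,o-.023*ey])
    return np.r_[.1*(proj("top",q)-ob[:4]),proj("scene",q[[1,0,3,2]])-ob[4:]].ravel()
p=least_squares(r,[.4,-.1,.15,0,.3]).x; o,ex,ey,ez=fr(p)
a0=cv2.imread("pics/scene0.png");im=vision.camera("scene")[:,:,::-1]
out=[]
for img in(a0,im):
    a=cv2.resize(img[215:260,240:300],(800,600),interpolation=cv2.INTER_CUBIC)
    def L(P,c): cv2.polylines(a,[np.int32(((proj("scene",np.array(P))-[240,215])+.5)*13.333)],True,c,1)
    R=lambda s0,s1,h,w:[o+s*ex+v*ey+h*ez for s,v in((s0,w),(s1,w),(s1,-w),(s0,-w))]
    L(R(0,.185,0,.023),(255,255,0))
    if img is im: L(R(.008,.088,0,.031),(0,0,255)); L(R(.008,.088,.005,.031),(0,255,0))
    out.append(a[:,:])
cv2.imwrite("pics/ov.png",np.hstack([cv2.resize(x,(400,300)) if 0 else x[:, 0:800] for x in out])[:, :][:, 800:])
cv2.imwrite("pics/ov0.png",out[0])
```

```text
(no output)
```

View pics/ov.png

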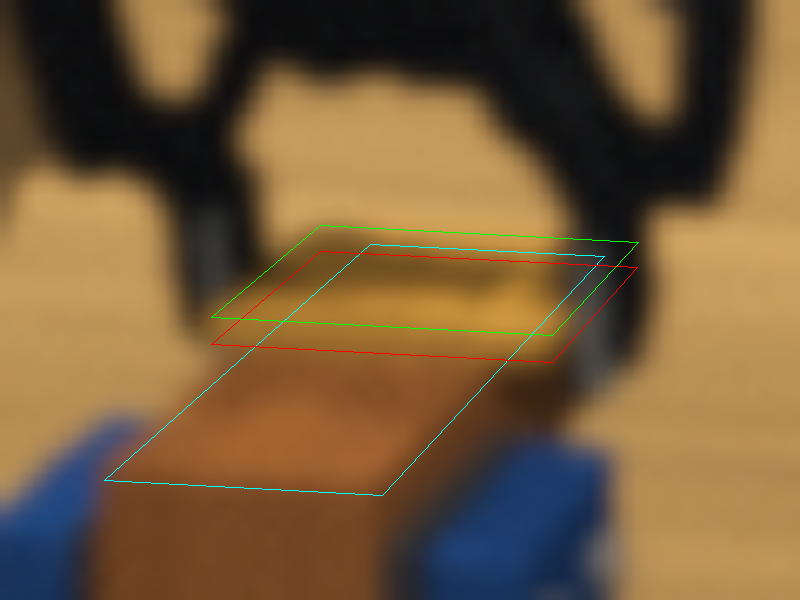

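```bash
cat > fit.py <<'E'
from h import *
from scipy.optimize import least_squares
from scipy.ndimage import map_coordinates
I={n:cv2.GaussianBlur(cv2.imread(f"pics/{n}0.png").astype(float),(0,0),.7) for n in("top","scene")}
def fr(p):
    x,y,z,yaw,tl=p
    ex=np.array([np.cos(yaw)*np.cos(tl),np.sin(yaw)*np.cos(tl),np.sin(tl)]);ey=np.array([-np.sin(yaw),np.cos(yaw),0]); return np.array([x,y,z]),ex,ey,np.cross(ex,ey)
W=.023
E={"L":((.01,W),(.18,W)),"R":((.01,-W),(.18,-W)),"B":((.185,-.018),(.185,.018))}
def samp(n,p,e,k=25,rng=3.0):
    o,ex,ey,_=fr(p);(s0,v0),(s1,v1)=E[e]; u=np.linspace(0,1,k)[:,None]
    q=proj(n,o+(s0+u*(s1-s0))*ex+(v0+u*(v1-v0))*ey); d=q[-1]-q[0]; nn=np.array([-d[1],d[0]])/np.hypot(*d)
    t=np.arange(-rng,rng+.01,.1); c=q[:,None]+t[None,:,None]*nn
    prof=np.stack([map_coordinates(I[n][...,ch],[c[...,1],c[...,0]],order=1) for ch in range(3)],-1)
    g=np.linalg.norm(np.gradient(prof,.1,axis=1),axis=2); return q,nn,t,g
E
python3 - <<'E'
from fit import *
p=np.array([.4998,-.0932,.1128,.0156,.4057])
for n in I:
    for e in E:
        q,nn,t,g=samp(n,p,e); G=g.mean(0); i=[j for j in range(1,60) if G[j]>G[j-1] and G[j]>=G[j+1]]
        print(n,e,"normal",nn.round(2),[(round(t[j],1),round(G[j],1)) for j in i], "pts",t[g.argmax(1)].round(1)[::3].tolist())
E
```

```text
top L normal [1.   0.02] [(np.float64(-2.5), np.float64(16.6)), (np.float64(-1.5), np.float64(18.6)), (np.float64(-0.7), np.float64(25.8)), (np.float64(-0.2), np.float64(27.2)), (np.float64(0.7), np.float64(32.5)), (np.float64(1.1), np.float64(33.7))] pts [-1.4, -0.6, -0.1, -0.2, -0.1, 0.7, 0.5, 1.0, 1.8]
top R normal [1.   0.03] [(np.float64(1.2), np.float64(35.9))] pts [0.4, 1.1, 1.0, 0.7, 1.1, 1.8, 0.7, 2.1, 1.8]
top B normal [-0.01 -1.  ] [(np.float64(-1.2), np.float64(18.5)), (np.float64(0.8), np.float64(31.3)), (np.float64(1.2), np.float64(26.1)), (np.float64(2.8), np.float64(27.8))] pts [0.1, 0.8, 0.2, 1.9, 1.2, 3.0, 3.0, 3.0, 2.3]
scene L normal [-0.73 -0.68] [(np.float64(-2.5), np.float64(13.4)), (np.float64(0.7), np.float64(25.6))] pts [-2.5, -2.5, 0.4, 0.3, 0.3, 0.5, 0.6, 0.9, 0.8]
scene R normal [-0.66 -0.75] [(np.float64(-2.6), np.float64(3.6)), (np.float64(0.5), np.float64(23.9)), (np.float64(2.7), np.float64(11.6))] pts [0.7, 0.4, 0.5, 0.4, 0.4, 0.8, 0.6, 3.0, 3.0]
scene B normal [-0.06  1.  ] [(np.float64(-2.8), np.float64(5.6)), (np.float64(-0.7), np.float64(16.2))] pts [-1.8, -0.6, 0.0, -0.8, -1.0, -0.4, -1.2, -0.6, -1.4]
```

```bash
cat >> fit.py <<'E'
obF={"top":np.array([[362.3,245.2],[383.1,246.2]])-.38,"scene":np.array([[285.6,234],[267.4,233.4]])-.38}
def fit(use,p,extra=0):
    for it in range(6):
        T=[]
        for n in use:
            for e in E:
                if (n,e)==("top","B"): continue
                q,nn,t,g=samp(n,p,e,rng=1.5); ok=g.max(1)>12; m=g.argmax(1); ok&=(m>0)&(m<len(t)-1)
                T.append((n,e,nn,(q+t[m][:,None]*nn)[ok],ok))
        def r(p):
            o,ex,ey,_=fr(p);R=[]
            for n,e,nn,q,ok in T:
                (s0,v0),(s1,v1)=E[e];u=np.linspace(0,1,25)[ok][:,None]
                R.append(((proj(n,o+(s0+u*(s1-s0))*ex+(v0+u*(v1-v0))*ey)-q)@nn)/4)
            for n in use: R.append((proj(n,[o+W*ey,o-W*ey])-obF[n])[:,1])
            R.append([(p[4]-.4)/.1,(((.095+.08*np.cos(p[4])-p[2])/np.sin(p[4]))-.1425)/.01])
            return np.concatenate([np.ravel(x) for x in R])
        p=least_squares(r,p,loss="soft_l1",f_scale=.5).x
    return p
E
python3 - <<'E'
from fit import *
for use in(("top","scene"),("scene",),("top",)):
    p=fit(use,np.array([.4998,-.0932,.115,.0156,.4057])); print(use,p.round(4),"rest",(p[:3]+.048*fr(p)[1]).round(4))
    for n in use: print([(e,round(float(samp(n,p,e,rng=1.5)[2][samp(n,p,e,rng=1.5)[3].mean(0).argmax()]),1)) for e in E])
E
```

```text
('top', 'scene') [ 0.4978 -0.0931  0.1118 -0.0051  0.4113] rest [ 0.5418 -0.0934  0.131 ]
[('L', -0.8), ('R', 0.3), ('B', 1.5)]
[('L', 0.1), ('R', -0.3), ('B', 0.0)]
('scene',) [ 0.4972 -0.0956  0.1108  0.0223  0.4149] rest [ 0.5411 -0.0946  0.1301]
[('L', 0.0), ('R', -0.1), ('B', 0.0)]
('top',) [ 0.4974 -0.0917  0.1161 -0.0167  0.3832] rest [ 0.5419 -0.0924  0.134 ]
[('L', -0.5), ('R', 0.1), ('B', 0.8)]
```

Run:
```python
from fit import *
p=fit(("scene",),np.array([.4998,-.0932,.115,.0156,.4057])); o,ex,ey,ez=fr(p)
f,cx,cy,T=cam("scene")
def onplane(uv,h=0):
    d=T[:3,:3]@np.r_[(np.array(uv)-[cx,cy])/f,1]; c=T[:3,3]; P=c+d*(((o+h*ez-c)@ez)/(d@ez)); return (1000*np.array([(P-o)@ex,(P-o)@ey])).round(1)
I["cur"]=vision.camera("scene")[:,:,::-1].astype(float); im=I["cur"]
hsv=cv2.cvtColor(im.astype(np.uint8),cv2.COLOR_BGR2HSV)
# sections along pin direction at several v : report saturation/value profile for back edge
for v in(-.026,-.02,-.01,0,.01,.02,.026):
    s=np.arange(.06,.115,.002); q=proj("scene",o+s[:,None]*ex+v*ey)
    R=map_coordinates(im[...,1],[q[:,1],q[:,0]],order=1); print("v",v,"maxdrop s",s[np.gradient(R).argmin()].round(3),R[::2].round(0).astype(int).tolist())
for s_ in(.08,.084,.088):   # lateral section on plate top/back face
    v=np.arange(-.045,.045,.003); q=proj("scene",o+s_*ex+v[:,None]*ey+.004*ez)
    print("s",s_,[tuple(int(map_coordinates(im[...,c],[[b],[a]],order=1)[0]) for c in(2,0)) for a,b in q])
for uv in((255.1,240),(281.5,241.6)): print(onplane(uv))
```

```text
v -0.026 maxdrop s 0.088 [116, 118, 116, 115, 113, 109, 105, 102, 98, 98, 102, 110, 119, 121]
v -0.02 maxdrop s 0.094 [123, 124, 121, 118, 114, 109, 104, 101, 96, 91, 87, 84, 82, 83]
v -0.01 maxdrop s 0.086 [128, 124, 122, 120, 116, 112, 108, 103, 98, 94, 90, 86, 84, 83]
v 0 maxdrop s 0.082 [133, 129, 125, 120, 117, 113, 108, 103, 99, 95, 90, 86, 85, 83]
v 0.01 maxdrop s 0.074 [137, 133, 130, 124, 118, 113, 109, 105, 101, 96, 92, 90, 87, 85]
v 0.02 maxdrop s 0.078 [144, 144, 139, 132, 126, 118, 110, 103, 96, 90, 86, 83, 81, 80]
v 0.026 maxdrop s 0.092 [120, 125, 124, 120, 116, 111, 104, 95, 84, 74, 67, 61, 57, 58]
s 0.08 [(193, 89), (183, 84), (143, 65), (89, 41), (96, 41), (129, 46), (148, 45), (160, 45), (166, 47), (170, 48), (175, 50), (172, 48), (172, 48), (175, 51), (178, 51), (179, 51), (180, 52), (186, 54), (189, 55), (188, 55), (188, 55), (194, 57), (198, 57), (198, 59), (190, 56), (168, 50), (123, 50), (88, 62), (65, 58), (40, 37)]
s 0.084 [(192, 88), (189, 87), (166, 75), (111, 49), (97, 39), (129, 43), (150, 46), (161, 46), (165, 46), (168, 48), (172, 49), (171, 49), (170, 48), (171, 49), (172, 49), (174, 50), (175, 50), (180, 51), (183, 53), (183, 53), (184, 53), (190, 56), (194, 56), (194, 57), (189, 55), (169, 49), (129, 47), (91, 59), (71, 63), (47, 44)]
s 0.088 [(191, 88), (189, 86), (177, 81), (134, 60), (97, 40), (121, 42), (147, 45), (158, 46), (162, 46), (164, 47), (167, 48), (169, 48), (168, 48), (168, 48), (167, 48), (169, 48), (170, 48), (173, 49), (177, 51), (177, 51), (177, 50), (181, 53), (185, 54), (186, 54), (182, 53), (168, 48), (132, 44), (94, 53), (75, 63), (53, 50)]
[ 87.6 -30.8]
[90.8 34. ]
```

In the same camera, the plate spans v ≈ −31 to +32 mm across the pin and its back edge is at s ≈ 88–89 mm (target 88), so the placing is good. Pressing on until the force rises, which shows it is flush.

Call:
send_rows(motion="1 0 0 0.1 0; 1 0 0 0.1 0")

```text
clock: 8.15
eef_pos: [0.5483, -0.094, 0.1187]
tool_rot: [-0.008, 1.0, -0.0, 0.003]
ft_force: [-7.6, 1.8, 19.2]
grip_width: 0.0603
grasp_force: 72.7
```

Call:
send_rows(motion="1 0 0 0.1 0; 1 0 0 0.1 0")

```text
clock: 8.35
eef_pos: [0.5483, -0.094, 0.1187]
tool_rot: [-0.008, 1.0, -0.0, 0.003]
ft_force: [-9.1, 1.7, 23.8]
grip_width: 0.0602
grasp_force: 73.2
```

Call:
send_rows(motion="1 0 0 0.1 0; 1 0 0 0.1 0")

```text
clock: 8.55
eef_pos: [0.5483, -0.094, 0.1186]
tool_rot: [-0.008, 1.0, -0.0, 0.004]
ft_force: [-10.9, 1.6, 28.7]
grip_width: 0.06
grasp_force: 73.6
```

Call:
send_rows(motion="1 0 0 -0.2 0; 1 0 0 -0.2 0; 1 0 0 -0.2 0")

```text
clock: 8.85
eef_pos: [0.5483, -0.094, 0.1187]
tool_rot: [-0.008, 1.0, -0.0, 0.003]
ft_force: [-6.8, 2.7, 18.4]
grip_width: 0.0604
grasp_force: 72.7
```

Run:
```python
from h import *
go(.548,-.094,.1187,91)
im=vision.camera("scene")[:,:,::-1]; a=cv2.resize(im,(640,480)); b=cv2.resize(im[205:265,225:305],(400,300),interpolation=cv2.INTER_CUBIC)
a[180:480,:0]=0; a[0:225,0:300]=cv2.resize(b,(300,225)); cv2.imwrite("pics/end.png",a)
```

```text
t 8.85 pos [ 0.5483 -0.094   0.1187] yaw 90.89 w 0.0604 gf 72.7 F [-6.8  2.7 18.4] tq [0.35 0.84 0.06]
zaxis [ 6.3e-03 -3.0e-04 -1.0e+00] cm [0.03 0.   0.  ] twist -0.002
```

View pics/end.png

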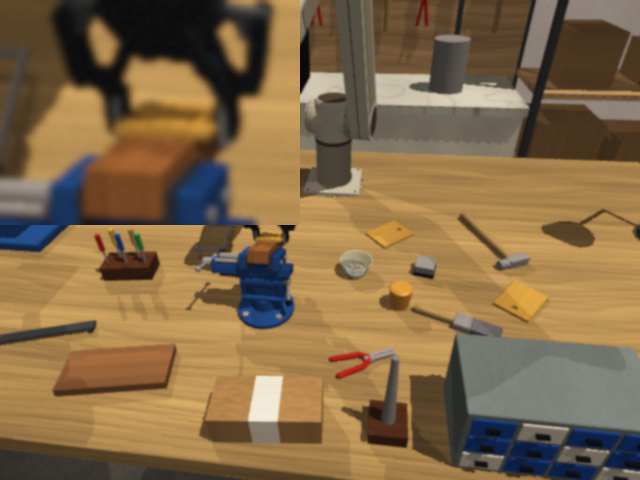

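The plate lies on the pin at the slope's tilt (scene pixel about (268,240)), still gripped and held down with about 18 N. The block at (424,266) and the bystanders are where they were. Handing in.

```bash
python3 -c "from workcell import workorder;print(workorder.job_done())"
```

```text
the job is handed in; nothing more can be done
None
```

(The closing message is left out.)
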